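Sweep the offcuts into the scrap tray

TASK

Clear the work board: with the fingertips, sweep all four wood offcuts along the board and off its edge into the red scrap tray beside it, without picking any of them up. Leave the filler tin and the sanding block where they stand on the board, and the knobs where they are in the grey tray, and let no offcut fall in there.

Things in the scene. Friction and masses are not known exactly. Their poses are not given: they have to be found in the camera images.
- board: The raised work board with a white laminate top, fixed to the bench: a flat-topped riser 300 mm along its x, 240 mm along its y, its top 66 mm above the bench, with no rim or fence. Origin at the centre of its underside, on the bench; x roughly away from the robot, y to the left, z up; it may be turned up to 0.3 rad.
- scrap_tray: Red open plastic tray, fixed, 240 mm along its x, 120 mm along its y, 58 mm high, walls and floor 4 mm thick. It stands against the left or the right (y) side of the board, 2 mm from it, with parallel axes, so its rim is 8 mm below the board's top. Origin at the centre of its underside, on the bench.
- parts_tray: Grey open plastic tray of the same size, fixed against the board's other side; it holds the two brass knobs. Origin at the centre of its underside. No offcut belongs in it.
- tin: Small round tin of wood filler, white with a yellow band and steel lid, 44 mm in diameter, 53 mm high, 0.12 kg, standing loose on the board in one of the strips along its near and far edges. Origin at the centre of its underside. To be left alone.
- sander: Cork hand-sanding block, brown, 46 mm along its x, 80 mm along its y, 32 mm high, 0.10 kg, lying loose in the board's other edge strip (near or far). Origin at the centre of its underside. To be left alone.
- knob1: Brass cabinet knob, 28 mm in diameter, 25 mm high, standing loose on the grey tray's floor. Origin at the centre of its foot. To be left alone.
- knob2: A second brass cabinet knob, the same. To be left alone.
- offcut1: A pale rectangular wood offcut, 40 mm along its x, 28 mm along its y, 18 mm thick (z), about 14 g, lying flat and loose on the middle of the board at any yaw; it slides when pushed. Origin at its centre, 9 mm above the board's top at the start.
- offcut2: A mid-brown rectangular wood offcut, 44 mm along its x, 24 mm along its y, 18 mm thick (z), about 14 g, lying flat and loose on the middle of the board at any yaw; it slides when pushed. Origin at its centre, 9 mm above the board's top at the start.
- offcut3: A pale rectangular wood offcut, 36 mm along its x, 30 mm along its y, 18 mm thick (z), about 14 g, lying flat and loose on the middle of the board at any yaw; it slides when pushed. Origin at its centre, 9 mm above the board's top at the start.
- offcut4: A mid-brown rectangular wood offcut, 42 mm along its x, 26 mm along its y, 18 mm thick (z), about 14 g, lying flat and loose on the middle of the board at any yaw; it slides when pushed. Origin at its centre, 9 mm above the board's top at the start.

How it is judged (in metres and radians):
At the end, for the whole second after the job is handed in: All four offcuts lie at rest inside the red scrap tray (centres within its walls and below its rim, less than 56 mm above the bench), and the tin, sanding block and both knobs are within 15 mm of where they started (x of offcut1 in the frame of scrap_tray between -0.116 and 0.116 m and y of offcut1 in the frame of scrap_tray between -0.056 and 0.056 m and height (world z) of each of offcut1, offcut2, offcut3, offcut4 below 0.056 m and linear speed of each of offcut1, offcut2, offcut3, offcut4 below 0.02 m/s and x of offcut2 in the frame of scrap_tray between -0.116 and 0.116 m and y of offcut2 in the frame of scrap_tray between -0.056 and 0.056 m and x of offcut3 in the frame of scrap_tray between -0.116 and 0.116 m and y of offcut3 in the frame of scrap_tray between -0.056 and 0.056 m and x of offcut4 in the frame of scrap_tray between -0.116 and 0.116 m and y of offcut4 in the frame of scrap_tray between -0.056 and 0.056 m and distance of each of tin, sander, knob1, knob2 from where it was at the start of the episode below 0.015 m); the robot touches nothing.
It fails at once if an offcut is lifted off the board (its centre rises more than 23 mm) instead of being swept (height (world z) of any of offcut1, offcut2, offcut3, offcut4 above 0.098 m).
It fails at once if the tin, the sanding block or a knob is moved more than 15 mm or tipped more than 0.3 rad (distance of any of tin, sander, knob1, knob2 from where it was at the start of the episode above 0.015 m or angle between any of tin, sander, knob1, knob2's own z axis and vertical above 0.3 rad).
It fails at once if an offcut falls into the grey parts tray ((height (world z) of offcut1 below 0.056 m and x of offcut1 in the frame of parts_tray between -0.12 and 0.12 m and y of offcut1 in the frame of parts_tray between -0.06 and 0.06 m) or (height (world z) of offcut2 below 0.056 m and x of offcut2 in the frame of parts_tray between -0.12 and 0.12 m and y of offcut2 in the frame of parts_tray between -0.06 and 0.06 m) or (height (world z) of offcut3 below 0.056 m and x of offcut3 in the frame of parts_tray between -0.12 and 0.12 m and y of offcut3 in the frame of parts_tray between -0.06 and 0.06 m) or (height (world z) of offcut4 below 0.056 m and x of offcut4 in the frame of parts_tray between -0.12 and 0.12 m and y of offcut4 in the frame of parts_tray between -0.06 and 0.06 m)).
It also fails if it takes over 64 s, if anything falls off the work surface, if the arm or the gripper's body presses on something with over 40 N, if the wrist force passes 120 N, or if a joint passes its speed limit or range.

ROBOT

A 6-joint arm with a two-finger parallel gripper is mounted at the origin on the work surface. World frame = base frame: x ahead of the robot, y to its left, z up, the work surface at z = 0. Lengths are in mm, angles in rad, forces in N, time in s.
With the tool pointing down it reaches from about 400 to 925 mm from the base axis. Payload 12.5 kg.
Tool frame: the origin (TCP) lies on the centre line of the jaws, within the pads' length; the fingertips stand 8 mm ahead of it and the grasp point (between the pads) lies 11 mm behind it; z points along the fingers, x is the direction in which the jaws open and shut, and the axes are right-handed (so a half turn about z gives the same grasp; the last joint's range is limited). The gripper opens to 95 mm and grips with 3 to 60 N. Pads are 20 mm wide; open, the fingers measure 119 mm over their backs; the gripper's body (75 mm by 180 mm) begins 59 mm behind the grasp point.
Start: joints at [-1.25, 0.491, 1.559, -0, 1.092, -0.106], TCP at [258.749, -568.942, 222.661] pointing down, gripper open.
Joint ranges: [-3.1, 3.1], [-0.84, 2.19], [0.05, 2.79], [-1.13, 4.28], [0.06, 2.93], [-2.69, 2.69]. Speed limits (rad/s): [2.22, 2.22, 2.79, 3.14, 3.14, 3.14].

INTERFACE

Orientations are given as [roll, pitch, yaw] about the fixed x, y, z axes, in that order (R = Rz(yaw) Ry(pitch) Rx(roll)).
In Python, from cell import env gives the robot as it stands. The module is installed in compiled form; this text tells all that it offers.
- The arm moves only by the tool send_rows, never from a script. Its argument "moves" is a list that holds one entry, the list of rows, each a list of 6 numbers: the shift along the tool's x, y, z as a fraction of full scale, then the turn, a rotation vector about the tool's x, y, z as a fraction of full scale. A call has 1 to 12 rows; each row is the pose to reach, as a shift and turn from the pose commanded when the call began, along the tool's axes at that moment; what a row does not reach only later rows make up. Full scale, the value 1, is 0.3 m for a shift and 90 degrees for a turn. A row lasts 1/12 s, in which the tool goes at most 41.7 mm and 7.16 degrees, less where a joint would pass 70% of its speed; a pose out of reach is approached as far as the arm can. A call with a number of a shift or a turn outside -1 to 1 is refused whole. A call with a gripper value outside its range is refused whole. "grip" is the gripper's target within -1 to 1 (shut at 1, half-way at 0, fully open at -1), set as the call begins (left out, the last holds). The fingers move at their own pace and stop on an object; the grip force is fixed at half the most. Time passes only in rows, so rows that repeat a pose let the fingers close. It gives the time, the measured TCP pose, the force and the opening at its end, in the units of the state.
- env.state(): the state, without advancing time (a new reading comes with each control period).
- env.read_camera(name): name is "side" or "top"; returns a dict with "image" (420x560x3 uint8, red, green, blue), "mtx" (3x3 intrinsics, pixels), "T" (4x4, takes a point from camera to world coordinates). Camera axes: x right, y up, looking along -z (the intrinsics and any distortion apply to the point x, -y, -z); pixel columns grow to the right and rows downward; lengths in mm; the calibration is good to about 2 mm. A picture is of the moment at which its call begins. There is no depth.
- env.job_done(): hands the job in, once; it reports no verdict.
Trained networks look in the newest picture that a camera, given by its name, has taken for a name from the list of things; names that differ only in an ending like _2 or _b are one class to them, and where a whole thing is asked for, a point or a joint stands for the part that bears it (a point fixed in the world has none). Each returns a list of dicts, best first, with "confidence" (0 to 1); they miss things now and then, are a little off and sometimes report something else, mostly with a low value. They report only what shows in the picture. A call takes as long as a camera call.
- env.look_for(camera, thing): "xy" ([column, row] in pixels, amid what is visible of it).
- env.outline_of(camera, thing): "region" (420x560 bool, what is visible of it) and "xy" ([column, row] in pixels, amid what is visible of it).
The state is a dict: "t": time; "joints": joint angles; "qvel": joint speeds; "tau": joint torques, N m; "eef_pos": TCP position; "tcp_rot": TCP orientation; "ft_force": force on the tool from outside, world axes, zero at the start; "moment": the same for the moment, N m; "opening": opening from 0.0 (shut) to 1.0 (fully open).
Only numpy, scipy, OpenCV 4.12 (cv2) and the standard library are available. Lean on these libraries where they do the work, as an engineer would, in place of code of your own. Each camera call takes 0.05 s, during which the arm holds its last target. There are 200 camera calls.

## Working session

There is one attempt and no reset: what is moved stays moved. The work goes in short steps, Python scripts to look and compute and a tool call to move; the robot and the scene stay as the last step left them, time stands still between calls to the robot, and variables do not carry over. Pictures are saved under pics/ and viewed, about 8 in all and at most 12, crops included, and the job is handed in when it is done.

Besides the shell and the picture viewer there is one more tool, called after "Call:" as name(argument=value, ...), one argument or row to a line, values as JSON. send_rows: Moves the arm, as the interface text tells. Its arguments: {"type":"object","properties":{"moves":{"type":"array","items":{"type":"array","items":{"type":"array","items":{"type":"number"}}}},"grip":{"type":"number"}},"required":["moves"]}

```bash
mkdir -p pics; cat > h.py <<'E'
import numpy as np, cv2
from cell import env
def ray(c,px):
    K=np.array(c["mtx"]);T=np.array(c["T"])
    d=np.linalg.inv(K)@np.array([px[0],px[1],1.]); d=np.array([d[0],-d[1],-d[2]])
    return T[:3,3],T[:3,:3]@d
def onz(c,px,z):
    o,d=ray(c,px); return o+d*(z-o[2])/d[2]
def save(c,n): cv2.imwrite("pics/"+n,c["image"][:,:,::-1])
E
python3 - <<'E'
from h import *
s=env.state();print(s)
for n in("top","side"):
    c=env.read_camera(n);save(c,n+"0.png");print(n,np.round(c["T"],3).tolist(),c["mtx"])
    for t,z in dict(board=66,scrap_tray=58,parts_tray=58,tin=53+66,sander=98,knob1=25,offcut1=84,offcut2=84,offcut3=84,offcut4=84).items():
        for r in env.outline_of(n,t)[:4]:
            m=r["region"].astype(np.uint8)
            if m.sum()==0: continue
            cs=max(cv2.findContours(m,0,2)[0],key=cv2.contourArea)
            b=cv2.boxPoints(cv2.minAreaRect(cs))
            print(t,round(r["confidence"],2),np.round(r["xy"]),np.round(onz(c,r["xy"],z)[:2]),[np.round(onz(c,p,z)[:2]).tolist() for p in b] if n=="top" else "")
E
```

```text
{'t': 0.0, 'joints': array([-1.24962209e+00,  4.91603436e-01,  1.55943574e+00,  6.95605419e-06,
        1.09169981e+00, -1.05628660e-01]), 'qvel': array([ 9.63003785e-04,  2.84139856e-05,  7.11494221e-05, -3.76126614e-04,
       -1.84585319e-03, -5.05761392e-04]), 'tau': array([-3.53920208e-03, -6.12651086e+01, -2.58190691e+01,  6.90905121e-02,
        4.81812540e-02, -1.16379547e-04]), 'eef_pos': array([ 258.66040454, -568.71428465,  222.03920497]), 'tcp_rot': array([-3.14146566e+00,  1.13928948e-03, -1.14399657e+00]), 'ft_force': array([-0.13439858, -0.53503414,  0.0962188 ]), 'moment': array([ 0.0092626 , -0.02698527,  0.01115767]), 'opening': 0.9986159426146973}
top [[0.013, 0.981, -0.195, 423.599], [-1.0, 0.017, 0.022, 46.083], [0.025, 0.194, 0.981, 872.342], [0.0, 0.0, 0.0, 1.0]] [[465.54012108   0.         281.41864515]
 [  0.         465.54012108 203.55640042]
 [  0.           0.           1.        ]]
board 0.72 [257. 212.] [568.  70.] [[702.0, 227.0], [770.0, -22.0], [471.0, -88.0], [413.0, 145.0]]
board 0.24 [294. 216.] [562.   5.] [[575.0, 21.0], [592.0, 1.0], [558.0, -27
[... 2743 characters left out ...]
 [219. 185.] [705.  49.] 
knob1 0.74 [267. 346.] [472. 216.] 
knob1 0.66 [182. 319.] [599. 254.] 
offcut1 0.81 [302. 212.] [562.   7.] 
offcut1 0.81 [254. 207.] [632.  45.] 
offcut1 0.68 [287. 251.] [527.  96.] 
offcut1 0.6 [232. 244.] [603. 135.] 
offcut2 0.81 [302. 212.] [562.   7.] 
offcut2 0.81 [254. 207.] [632.  45.] 
offcut2 0.68 [287. 251.] [527.  96.] 
offcut2 0.6 [232. 244.] [603. 135.] 
offcut3 0.81 [302. 212.] [562.   7.] 
offcut3 0.81 [254. 207.] [632.  45.] 
offcut3 0.68 [287. 251.] [527.  96.] 
offcut3 0.6 [232. 244.] [603. 135.] 
offcut4 0.81 [302. 212.] [562.   7.] 
offcut4 0.81 [254. 207.] [632.  45.] 
offcut4 0.68 [287. 251.] [527.  96.] 
offcut4 0.6 [232. 244.] [603. 135.]
```

View pics/top0.png

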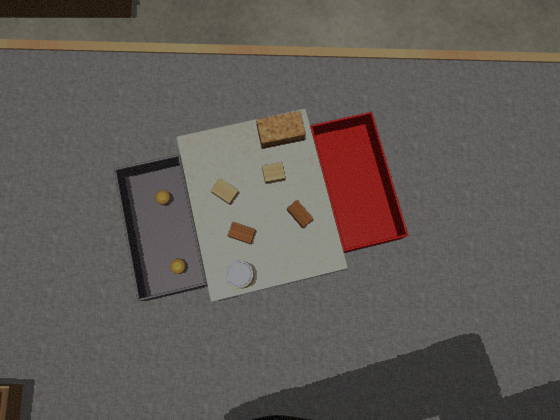

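View pics/side0.png

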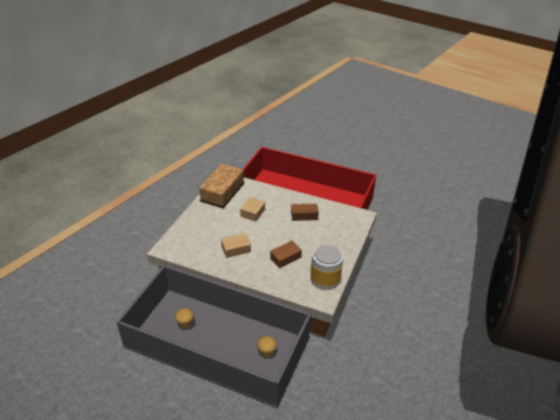

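The top view shows the red tray right of the board (centre about px 357,180) and the grey tray left with two knobs (164,199 and 176,267). The four offcuts are at (244,233), (298,217), (273,171) and (224,189), with the sander at (280,132) and the tin at (239,273). The side view agrees. The board yaw is about 0.25, and the tray spacing comes to 365 mm against 364 nominal. I'll sweep in board −v with the jaws about 20 mm apart, one piece at a time.

Call:
send_rows(
  moves=[
    [[-0.73, -1, 0, 0, 0, -0.889], [-0.73, -1, 0, 0, 0, -0.889], [-0.73, -1, 0, 0, 0, -0.889], [-0.73, -1, 0, 0, 0, -0.889], [-0.73, -1, 0, 0, 0, -0.889], [-0.73, -1, 0, 0, 0, -0.889], [-0.73, -1, 0, 0, 0, -0.889], [-0.73, -1, 0, 0, 0, -0.889], [-0.73, -1, 0, 0, 0, -0.889], [-0.73, -1, 0, 0, 0, -0.889], [-0.73, -1, 0, 0, 0, -0.889], [-0.73, -1, 0, 0, 0, -0.889]],
  ],
  grip=0.58,
)

```text
t: 2.1
eef_pos: [441.6, -244.7, 222.8]
tcp_rot: [3.141, -0.0, 0.26]
ft_force: [-0.2, 0.1, 0.0]
opening: 0.235
```

```bash
cat >> h.py <<'E'
from scipy.spatial.transform import Rotation as Ro
C0=np.array([587.5,66.]);YAW=0.2516
ex=np.array([np.cos(YAW),np.sin(YAW)]);ey=np.array([-ex[1],ex[0]])
def uv(p): d=np.array(p)[:2]-C0; return d@ex,d@ey
def go(u,v,ztip):
    s=env.state();R=Ro.from_euler('xyz',s["tcp_rot"])
    p=s["eef_pos"]; t=np.r_[C0+u*ex+v*ey,ztip+8]
    W=Ro.from_euler('xyz',[np.pi,0,YAW])
    print("now uv",np.round(uv(p),1),"tip",round(p[2]-8,1),"t",s["t"],"op",s["opening"],"F",np.round(s["ft_force"],1))
    print("shift/300",np.round(R.inv().apply(t-p)/300,3),"turn",np.round((R.inv()*W).as_rotvec()/(np.pi/2),3))
E
python3 -c "
from h import *
go(42,8,200)"
```

```text
now uv [-218.7 -264.6] tip 214.8 t 2.1 op 0.23515495693660166 F [-0.2  0.1  0. ]
shift/300 [ 0.876 -0.901  0.049] turn [ 0.    -0.     0.005]
```

Call:
send_rows(
  moves=[
    [[0.876, -0.9, 0, 0, 0, 0.005], [0.876, -0.9, 0, 0, 0, 0.005], [0.876, -0.9, 0, 0, 0, 0.005], [0.876, -0.9, 0, 0, 0, 0.005], [0.876, -0.9, 0, 0, 0, 0.005], [0.876, -0.9, 0, 0, 0, 0.005], [0.876, -0.9, 0, 0, 0, 0.005], [0.876, -0.9, 0, 0, 0, 0.005], [0.876, -0.9, 0, 0, 0, 0.005], [0.876, -0.9, 0, 0, 0, 0.005], [0.876, -0.9, 0, 0, 0, 0.005]],
  ],
)

```text
t: 3.02
eef_pos: [628.6, 83.1, 221.9]
tcp_rot: [-3.142, 0.001, 0.244]
ft_force: [-0.3, -0.1, -0.1]
opening: 0.208
```

```bash
python3 -c "
from h import *
go(42,8,71)"
```

```text
now uv [44.1  6.3] tip 213.9 t 3.0167 op 0.2079434037111739 F [-0.3 -0.1 -0.1]
shift/300 [-0.007 -0.005  0.476] turn [-0.     0.    -0.005]
```

Call:
send_rows(
  moves=[
    [[-0.005, -0.005, 0.12, 0, 0, -0.005], [-0.005, -0.005, 0.24, 0, 0, -0.005], [-0.005, -0.005, 0.34, 0, 0, -0.005], [-0.005, -0.005, 0.42, 0, 0, -0.005], [-0.005, -0.005, 0.46, 0, 0, -0.005], [-0.005, -0.005, 0.475, 0, 0, -0.005], [-0.005, -0.005, 0.475, 0, 0, -0.005], [-0.005, -0.005, 0.475, 0, 0, -0.005]],
  ],
)

```text
t: 3.68
eef_pos: [627.0, 82.2, 81.4]
tcp_rot: [3.141, -0.002, 0.251]
ft_force: [0.0, 0.9, -0.1]
opening: 0.206
```

```bash
python3 -c "
from h import *
go(40,-138,71)
save(env.read_camera('side'),'s1.png')"
```

```text
now uv [42.3  5.9] tip 73.4 t 3.6833 op 0.20586672779363163 F [ 0.   0.9 -0.1]
shift/300 [-0.007  0.48   0.008] turn [ 0.    -0.001 -0.   ]
```

View pics/s1.png

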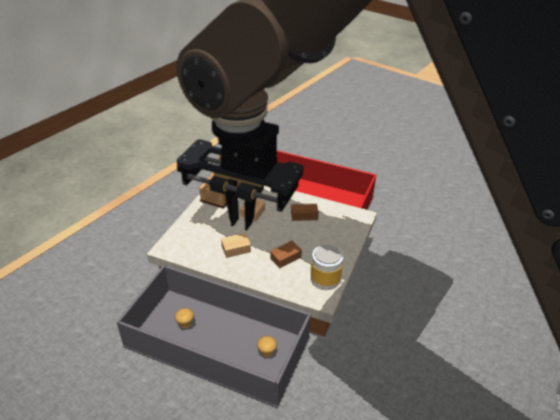

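The fingers are down behind the far pale piece (px 250,215), clear of the other offcuts, so I can sweep.

Call:
send_rows(
  moves=[
    [[0, 0.04, 0.003, 0, 0, 0], [0, 0.09, 0.003, 0, 0, 0], [0, 0.14, 0.003, 0, 0, 0], [0, 0.19, 0.003, 0, 0, 0], [0, 0.24, 0.003, 0, 0, 0], [0, 0.29, 0.003, 0, 0, 0], [0, 0.34, 0.003, 0, 0, 0], [0, 0.39, 0.003, 0, 0, 0], [0, 0.43, 0.003, 0, 0, 0], [0, 0.47, 0.003, 0, 0, 0], [0, 0.5, 0.003, 0, 0, 0], [0, 0.5, 0.003, 0, 0, 0]],
  ],
)

```text
t: 4.73
eef_pos: [664.3, -64.2, 79.1]
tcp_rot: [3.141, -0.0, 0.251]
ft_force: [-0.6, 1.3, -0.5]
opening: 0.212
```

```bash
cat >> h.py <<'E'
def find():
    for n in("top","side"):
        c=env.read_camera(n)
        print(n,[(np.round(uv(onz(c,r["xy"],84))).tolist(),np.round(r["xy"]).tolist(),round(r["confidence"],2)) for r in env.look_for(n,"offcut1")[:6]])
    return c
E
python3 -c "
from h import *
c=find();save(c,'s2.png');go(-44,-18,150)"
```

```text
top [([29.0, 58.0], [223.0, 191.0], 0.83)]
side [([-51.0, 47.0], [286.0, 252.0], 0.98), ([28.0, 64.0], [234.0, 245.0], 0.77), ([-42.0, -50.0], [303.0, 213.0], 0.57), ([8.0, -106.0], [287.0, 186.0], 0.53)]
now uv [  42.  -142.8] tip 71.2 t 4.9333 op 0.20710740656137808 F [-0.  -0.1 -0.2]
shift/300 [-0.286 -0.416 -0.263] turn [-0.     0.     0.001]
```

View pics/s2.png

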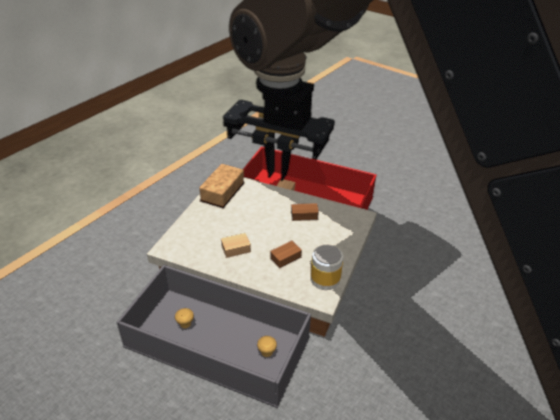

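Piece one is visible in the red tray at (287,186). Next is the brown piece at (303,213).

Call:
send_rows(
  moves=[
    [[0, 0, -0.13, 0, 0, 0], [-0.03, -0.04, -0.2, 0, 0, 0], [-0.1, -0.15, -0.2, 0, 0, 0], [-0.18, -0.26, -0.2, 0, 0, 0], [-0.25, -0.36, -0.2, 0, 0, 0], [-0.28, -0.416, -0.2, 0, 0, 0], [-0.28, -0.416, -0.2, 0, 0, 0], [-0.28, -0.416, -0.1, 0, 0, 0], [-0.28, -0.416, -0.03, 0, 0, 0], [-0.28, -0.416, 0, 0, 0, 0], [-0.28, -0.416, 0, 0, 0, 0]],
  ],
)

```text
t: 5.85
eef_pos: [550.9, 37.4, 77.5]
tcp_rot: [-3.141, 0.003, 0.253]
ft_force: [-0.3, -0.8, 0.5]
opening: 0.207
```

Call:
send_rows(
  moves=[
    [[0, 0.04, 0, 0, 0, 0], [0, 0.08, 0, 0, 0, 0], [0, 0.13, 0, 0, 0, 0], [0, 0.18, 0, 0, 0, 0], [0, 0.22, 0, 0, 0, 0], [0, 0.26, 0, 0, 0, 0], [0, 0.3, 0, 0, 0, 0], [0, 0.34, 0, 0, 0, 0], [0, 0.38, 0, 0, 0, 0], [0, 0.42, 0, 0, 0, 0], [0, 0.43, 0, 0, 0, 0], [0, 0.43, 0, 0, 0, 0]],
  ],
)

```text
t: 6.85
eef_pos: [583.7, -88.4, 79.1]
tcp_rot: [3.142, 0.0, 0.251]
ft_force: [-1.1, 0.1, -0.5]
opening: 0.211
```

```bash
python3 -c "
from h import *
c=find();save(c,'s3.png');go(30,102,150)"
```

```text
top [([29.0, 55.0], [225.0, 190.0], 0.66)]
side [([-52.0, 45.0], [287.0, 252.0], 0.91), ([27.0, 64.0], [234.0, 245.0], 0.72), ([15.0, -119.0], [287.0, 182.0], 0.55)]
now uv [ -42.1 -147.2] tip 71.2 t 7.05 op 0.21199595595797405 F [-0.6  0.5  0.5]
shift/300 [ 0.241 -0.83  -0.263] turn [-0.     0.     0.001]
```

View pics/s3.png

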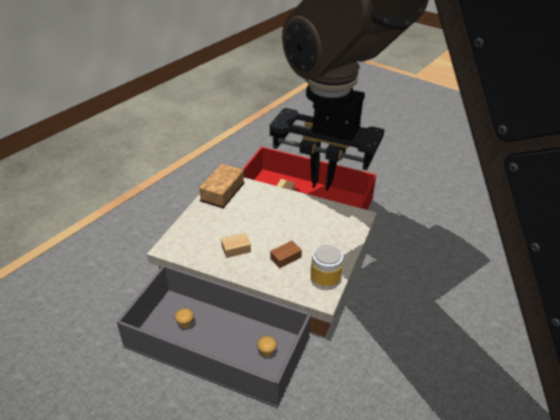

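The second piece is off the board and hidden behind the edge. Next is the pale piece at (234,245).

Call:
send_rows(
  moves=[
    [[0, 0, -0.13, 0, 0, 0], [0.02, -0.05, -0.2, 0, 0, 0], [0.05, -0.17, -0.2, 0, 0, 0], [0.08, -0.28, -0.2, 0, 0, 0], [0.11, -0.4, -0.2, 0, 0, 0], [0.14, -0.5, -0.2, 0, 0, 0], [0.17, -0.6, -0.2, 0, 0, 0], [0.2, -0.7, -0.2, 0, 0, 0], [0.23, -0.78, -0.2, 0, 0, 0], [0.24, -0.83, -0.2, 0, 0, 0], [0.24, -0.83, -0.2, 0, 0, 0], [0.24, -0.83, -0.2, 0, 0, 0]],
  ],
)

```text
t: 8.05
eef_pos: [590.6, 171.9, 139.1]
tcp_rot: [3.141, 0.0, 0.254]
ft_force: [0.0, -0.1, -0.6]
opening: 0.211
```

Call:
send_rows(
  moves=[
    [[0, 0, 0.1, 0, 0, 0], [0, 0, 0.17, 0, 0, 0], [0, 0, 0.2, 0, 0, 0], [0, 0, 0.2, 0, 0, 0], [0, 0.04, 0.2, 0, 0, 0], [0, 0.08, 0.2, 0, 0, 0], [0, 0.12, 0.2, 0, 0, 0], [0, 0.17, 0.2, 0, 0, 0], [0, 0.22, 0.2, 0, 0, 0], [0, 0.27, 0.2, 0, 0, 0], [0, 0.32, 0.2, 0, 0, 0], [0, 0.37, 0.2, 0, 0, 0]],
  ],
)

```text
t: 9.05
eef_pos: [619.2, 62.3, 79.3]
tcp_rot: [3.141, -0.0, 0.252]
ft_force: [0.3, 0.1, -0.2]
opening: 0.208
```

```bash
python3 -c "
from h import *
c=find();go(30,-148,71)"
```

```text
top [([33.0, -167.0], [348.0, 160.0], 0.74), ([-56.0, -123.0], [337.0, 214.0], 0.68)]
side [([-52.0, 46.0], [287.0, 252.0], 0.97), ([10.0, -31.0], [269.0, 212.0], 0.48)]
now uv [ 29.7 -10.3] tip 71.1 t 9.25 op 0.2132406731781405 F [ 0.3 -0.4 -0.2]
shift/300 [0.001 0.459 0.   ] turn [-0.  0. -0.]
```

```bash
python3 -c "
from h import *
c=env.read_camera('side')['image'];d=env.read_camera('top')['image']
im=np.hstack([cv2.resize(c[130:300,170:380],None,fx=1.9,fy=1.9),cv2.resize(d[100:270,180:390],None,fx=1.9,fy=1.9)])
cv2.imwrite('pics/s4.png',im[:,:,::-1])"
```

```text
(no output)
```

View pics/s4.png

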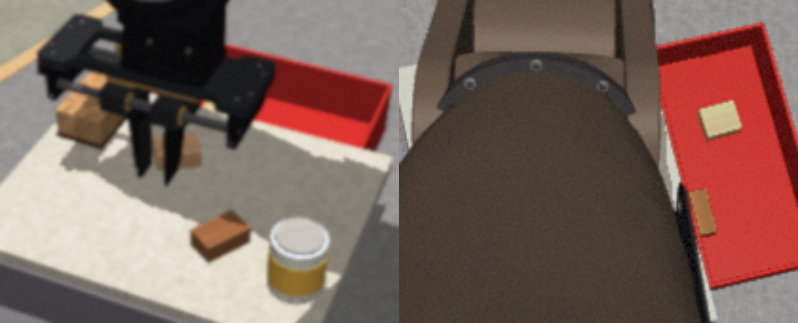

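The pale piece sits ahead of the fingers. Two pieces are in the red tray, a pale one in the middle and a brown one near the wall. I'll continue the sweep.

Call:
send_rows(
  moves=[
    [[0, 0.04, 0, 0, 0, 0], [0, 0.08, 0, 0, 0, 0], [0, 0.13, 0, 0, 0, 0], [0, 0.18, 0, 0, 0, 0], [0, 0.23, 0, 0, 0, 0], [0, 0.28, 0, 0, 0, 0], [0, 0.32, 0, 0, 0, 0], [0, 0.36, 0, 0, 0, 0], [0, 0.4, 0, 0, 0, 0], [0, 0.44, 0, 0, 0, 0], [0, 0.46, 0, 0, 0, 0], [0, 0.46, 0, 0, 0, 0]],
  ],
)

```text
t: 10.35
eef_pos: [653.6, -70.9, 79.1]
tcp_rot: [3.141, -0.0, 0.251]
ft_force: [0.8, 0.1, 0.6]
opening: 0.206
```

```bash
python3 -c "
from h import *
c=find();go(-50,88,131)"
```

```text
top []
side [([-46.0, 44.0], [284.0, 250.0], 0.66), ([11.0, -112.0], [287.0, 184.0], 0.51)]
now uv [  30.  -147.1] tip 71.2 t 10.55 op 0.21253698630475562 F [ 0.2  0.6 -0.2]
shift/300 [-0.266 -0.784 -0.199] turn [-0.     0.     0.001]
```

Call:
send_rows(
  moves=[
    [[0, 0, -0.13, 0, 0, 0], [-0.02, -0.05, -0.2, 0, 0, 0], [-0.06, -0.17, -0.2, 0, 0, 0], [-0.1, -0.28, -0.2, 0, 0, 0], [-0.14, -0.4, -0.2, 0, 0, 0], [-0.17, -0.5, -0.2, 0, 0, 0], [-0.2, -0.6, -0.2, 0, 0, 0], [-0.23, -0.7, -0.2, 0, 0, 0], [-0.26, -0.76, -0.2, 0, 0, 0], [-0.266, -0.784, -0.2, 0, 0, 0], [-0.266, -0.784, -0.2, 0, 0, 0], [-0.266, -0.784, -0.2, 0, 0, 0]],
  ],
)

```text
t: 11.55
eef_pos: [517.8, 138.3, 139.4]
tcp_rot: [3.141, -0.001, 0.253]
ft_force: [-0.1, -0.2, -0.6]
opening: 0.213
```

Call:
send_rows(
  moves=[
    [[0, 0, 0.1, 0, 0, 0], [0, 0, 0.17, 0, 0, 0], [0, 0, 0.2, 0, 0, 0], [0, 0, 0.2, 0, 0, 0], [0, 0.04, 0.2, 0, 0, 0], [0, 0.08, 0.2, 0, 0, 0], [0, 0.12, 0.2, 0, 0, 0], [0, 0.17, 0.2, 0, 0, 0], [0, 0.22, 0.2, 0, 0, 0], [0, 0.27, 0.2, 0, 0, 0], [0, 0.32, 0.2, 0, 0, 0], [0, 0.36, 0.2, 0, 0, 0]],
  ],
)

```text
t: 12.55
eef_pos: [545.1, 31.4, 80.2]
tcp_rot: [3.141, -0.002, 0.251]
ft_force: [-0.2, 0.6, 0.7]
opening: 0.209
```

```bash
python3 -c "
from h import *
c=find();go(-50,-150,71)
c=env.read_camera('side')['image'];d=env.read_camera('top')['image']
im=np.hstack([cv2.resize(c[130:300,170:380],None,fx=1.9,fy=1.9),cv2.resize(d[100:270,180:390],None,fx=1.9,fy=1.9)])
cv2.imwrite('pics/s5.png',im[:,:,::-1])"
```

```text
top [([29.0, -174.0], [352.0, 161.0], 0.67), ([91.0, 70.0], [209.0, 158.0], 0.42)]
side [([-66.0, -51.0], [317.0, 216.0], 0.53)]
now uv [-50. -21.] tip 71.5 t 12.75 op 0.2089177936634749 F [-0.   0.3 -0.8]
shift/300 [0.    0.43  0.002] turn [ 0. -0. -0.]
```

View pics/s5.png

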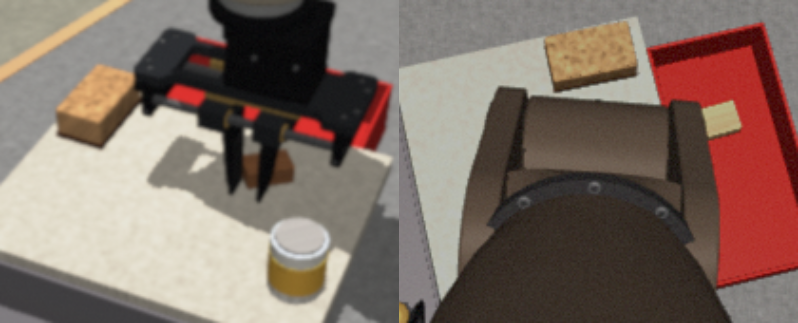

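The last piece is ahead of the fingers, and the tin and sander look unmoved. I'll finish the sweep, then back away for a clear view.

Call:
send_rows(
  moves=[
    [[0, 0.04, 0, 0, 0, 0], [0, 0.08, 0, 0, 0, 0], [0, 0.13, 0, 0, 0, 0], [0, 0.18, 0, 0, 0, 0], [0, 0.23, 0, 0, 0, 0], [0, 0.28, 0, 0, 0, 0], [0, 0.32, 0, 0, 0, 0], [0, 0.36, 0, 0, 0, 0], [0, 0.4, 0, 0, 0, 0], [0, 0.43, 0, 0, 0, 0], [0, 0.44, 0, 0, 0, 0], [0, 0.44, 0, 0, 0, 0]],
  ],
)

```text
t: 13.85
eef_pos: [577.3, -94.8, 79.1]
tcp_rot: [3.142, -0.0, 0.252]
ft_force: [-0.1, -0.6, 0.0]
opening: 0.211
```

Call:
send_rows(
  moves=[
    [[0, 0, -0.13, 0, 0, 0], [0, 0, -0.26, 0, 0, 0], [0, 0.1, -0.4, 0, 0, 0], [-0.1, 0.2, -0.4, 0, 0, 0], [-0.2, 0.3, -0.4, 0, 0, 0], [-0.3, 0.4, -0.4, 0, 0, 0], [-0.36, 0.5, -0.4, 0, 0, 0], [-0.42, 0.6, -0.4, 0, 0, 0], [-0.48, 0.7, -0.4, 0, 0, 0], [-0.5, 0.8, -0.4, 0, 0, 0], [-0.5, 0.9, -0.4, 0, 0, 0], [-0.5, 0.95, -0.4, 0, 0, 0]],
  ],
)

```text
t: 14.85
eef_pos: [503.2, -410.1, 199.2]
tcp_rot: [3.141, -0.0, 0.251]
ft_force: [0.5, 0.3, 0.0]
opening: 0.209
```

```bash
python3 -c "
from h import *
go(0,0,200)
cs={n:env.read_camera(n) for n in ('top','side')}
for n,c in cs.items():
  for t,z in dict(offcut1=13,tin=119,sander=98,knob1=25).items():
    for r in env.look_for(n,t)[:6]:
        p=onz(c,r['xy'],z);print(n,t,np.round(r['xy']),np.round(p[:2]),np.round(uv(p)),round(r['confidence'],2))
im=np.hstack([cv2.resize(cs['side']['image'][130:340,170:390],None,fx=1.8,fy=1.8),cv2.resize(cs['top']['image'][80:290,200:420],None,fx=1.8,fy=1.8)])
cv2.imwrite('pics/s6.png',im[:,:,::-1])"
```

```text
now uv [-200.2 -440.1] tip 191.2 t 14.85 op 0.20889065715186514 F [0.5 0.3 0. ]
shift/300 [ 0.667 -1.467 -0.03 ] turn [ 0. -0. -0.]
top offcut1 [350. 162.] [ 679. -104.] [  46. -188.] 0.87
top offcut1 [347. 212.] [581. -97.] [ -47. -156.] 0.86
top offcut1 [330. 164.] [674. -65.] [  52. -148.] 0.77
top offcut1 [364. 192.] [ 620. -129.] [ -17. -197.] 0.58
top offcut1 [363. 178.] [ 647. -128.] [  10. -203.] 0.23
top tin [236. 271.] [462. 100.] [-113.   64.] 0.88
top tin [348. 210.] [565. -82.] [ -58. -137.] 0.28
top tin [175. 268.] [466. 197.] [-85. 158.] 0.16
top sander [282. 132.] [706.  30.] [106. -64.] 0.76
top knob1 [178. 268.] [470. 211.] [-78. 170.] 0.57
top knob1 [162. 198.] [599. 248.] [ 56. 174.] 0.54
side offcut1 [317. 187.] [ 629. -146.] [ -13. -216.] 0.72
side offcut1 [285. 183.] [ 688. -119.] [  51. -204.] 0.44
side tin [326. 269.] [444. 122.] [-125.   90.] 0.9
side sander [219. 184.] [707.  48.] [111. -47.] 0.61
side knob1 [268. 345.] [472. 213.] [-75. 172.] 0.65
```

View pics/s6.png

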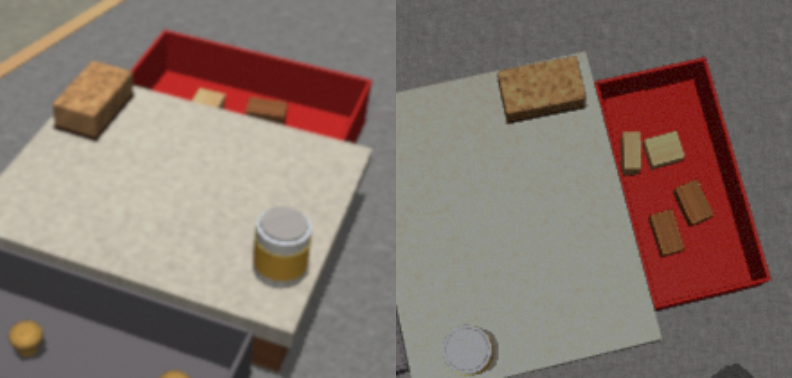

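All four offcuts lie in the red tray, and the board holds only the tin and sander. I'll hand it in.

```bash
python3 -c "
from h import *
print(env.job_done())"
```

```text
the job is handed in; nothing more can be done
None
```

I swept all four offcuts off the board into the red scrap tray, one at a time, with the fingers partly closed, and handed the job in at about 15 s of the 64 s allowed. `job_done()` gives no verdict.

- **Offcuts:** The last top picture shows all four in the red tray, within its x and y limits. One pale piece stands on its edge by the board-side wall, and I judged by eye that it is below the rim. The side view could see only two of the four because the board edge hides the others. The top detector also gave a fifth, low-confidence (0.23) offcut that the picture does not bear out.
- **Tin, sander and knobs:** The top camera put all of them within about 5 mm of their first readings, which is detector noise. In the last side picture one knob was missed by the detector, and it does not match the top camera on the tin. That offset was there in the first pictures too.
- **Forces:** The wrist force stayed near 1 N in every reading, and the arm was clear of everything when I handed in.

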